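Nip a freshly glued notebook in a toggle press and tip it out to dry

ROBOT

A 6-joint arm with a two-finger parallel gripper is mounted at the origin on a cart in front of the work surface, level with it; the furniture and walls round the work are solid. World frame = base frame: x ahead of the robot, y to its left, z up, the work surface at z = 0. Lengths are in m, angles in rad, forces in N, time in s.
With the tool pointing down it reaches from about 0.375 to 0.975 m from the base axis. Payload 3.8 kg.
Tool frame: the origin (TCP) lies at the very end of the fingers, on their centre line; the grasp point (between the pads) lies r.grip_depth behind it (r.grip_depth is the distance from the TCP to the grasp point, in m); z points along the fingers, y is the direction in which the jaws open and shut (so a half turn about z gives the same grasp; the last joint's range is limited). The gripper opens to 85 mm and grips with 20 to 120 N. Pads are 22 mm wide; open, the fingers measure 114 mm over their backs; the gripper's body (76 mm by 85 mm) begins 54 mm behind the grasp point. The pads swing forward as they close: fully open they stand 13 mm farther back than shut.
Start: joints at [-1.255, 0.264, 1.604, -0, 1.274, -0.037], TCP at [0.233, -0.633, 0.231] pointing down, gripper open.
Joint ranges: [-2.63, 2.63], [-0.94, 2.18], [0.31, 2.57], [-1.31, 4.45], [0, 2.66], [-2.55, 2.55]. Speed limits (rad/s): [2.57, 2.57, 3.14, 3.14, 3.14, 3.14].

INTERFACE

Orientations are given as a rotation vector (axis times angle).
In Python, from rig import r gives the robot as it stands.
- The arm moves only by the shell command python3 -m pendant 'ROWS'. ROWS is JSON, one flat list of numbers, 7 for each row, row after row: the shift along the tool's x, y, z in m, then the turn, a rotation vector about the tool's x, y, z in degrees, then the opening, from 0 (shut) to 1 (fully open). In form: [x, y, z, rx, ry, rz, grip, x, y, z, rx, ry, rz, grip, ...]. A call has 1 to 20 rows; each row is the pose to reach, as a shift and turn from the pose measured when the call began, along the tool's axes at that moment; what a row does not reach only later rows make up. A row lasts 1/10 s, in which the tool goes at most 50 mm and 8.59 degrees, less where a joint would pass 70% of its speed; a pose out of reach is approached as far as the arm can. A call with a gripper value outside its range is refused whole. The fingers move at their own pace and stop on an object; the grip force is fixed at half the most. Time passes only in rows, so rows that repeat a pose let the fingers close. It gives the time, the measured TCP pose, the force and the opening at its end, in the units of the state.
- r.get_state(): the state, without advancing time (a new reading comes with each control period).
- r.get_image(name): name is "side" or "top"; returns (picture, depth): 480x640x3 uint8, red, green, blue; 480x640 float32, m along the optical axis (not along the pixel's ray), 0 where there is no reading.
- r.camera_info(name): a dict with "fx", "fy", "cx", "cy" (pixels), "eye" and "orientation" of the camera in the world. Camera axes: x right, y up, looking along -z (the intrinsics and any distortion apply to the point x, -y, -z); pixel columns grow to the right and rows downward; lengths in m; the calibration is good to about 2 mm. A picture is of the moment at which its call begins. camera_info takes no time and is no camera call.
- r.sign_off(): hands the job in, once; it reports no verdict.
Trained networks look in the newest picture that a camera, given by its name, has taken for a name from the list of things; names that differ only in an ending like _2 or _b are one class to them, and where a whole thing is asked for, a point or a joint stands for the part that bears it (a point fixed in the world has none). Each returns a list of dicts, best first, with "conf" (0 to 1); they miss things now and then, are a little off and sometimes report something else, mostly with a low value. They report only what shows in the picture. A call takes as long as a camera call. They do not tell look-alikes from the thing itself.
- r.recognise(label, camera): "box" ([left, top, right, bottom] in pixels, round what is visible of it).
- r.landmark_of(label, camera): "position" ([row, column] in pixels: a listed point, or the origin of a listed thing).
The state is a dict: "clock": time; "joint_pos": joint angles; "joint_velocities": joint speeds; "effort": joint torques, N m; "eef_pos": TCP position; "ee_rot": TCP orientation; "ft_force": force on the tool from outside, world axes, zero at the start; "wrist_torque": the same for the moment, N m; "gripper_width": opening from 0.0 (shut) to 1.0 (fully open).
Only numpy, scipy, OpenCV 4.12 (cv2) and the standard library are available. Lean on these libraries where they do the work, as an engineer would, in place of code of your own. Each camera call takes 0.05 s, during which the arm holds its last target.

TASK

The cover of the notebook in the press has just been glued, so never touch the book itself. Swing the clamp handle over until the clamp snaps past centre and stays locked down on the book, take your hand right off and let it press for about three seconds, then swing the clamp fully open again. Finally lift the pull bar of the bed to tip the book out of its open edge into the wooden drying tray, where it must lie flat, and lower the bed back down.

Things in the scene. Friction and masses are not known exactly. Their poses are not given: they have to be found in the camera images.
- press_base: Plywood base board of the press, fixed on the counter, 236 x 150 x 12 mm. Origin on the counter under the middle of the bed, z up. The steel toggle clamp stands on its +x side, its arm reaching towards -x over the bed; the bed's open edge and the drying tray are on its +y side, the bed's pull bar on its -y side.
- clamp_pivot (a point): Pivot of the clamp arm, 85 mm to +x of the base's origin and 52 mm above the counter. Arm and handle swing in the vertical plane through it along the base's x axis (base y = 0). The steel clamp is 62 mm wide at its foot and reaches from base x = 58 to 165 mm.
- clamp_arm (a joint): Swing of the clamp arm: 0 = fully open (arm upright, pad turned away from the book), about 1.65 = arm level, pad down on the book.
- clamp_handle (a joint): Turn of the handle against the toggle link: 0 = fully open (stop), 2.17 = dead centre, 2.33 = closed stop. Above 2.17 the clamp is past centre and locks itself; swinging takes about 4 N at the handle's end, unlocking about 7 N. Open, it stays open.
- handle_end (a point): On the axis of the handle's black rubber grip (19 mm thick, 80 mm long, ends 13 mm past this point). Open: base x 201, y 0, z 82 mm, leaning 60 deg back from upright (to base +x). Midway: x 151, z 144, leaning 27 deg back. Closed: x 72, z 168, leaning 17 deg to base -x. A finger on its outer (+x) side pushes it over shut, one on its bed (-x) side pushes it open.
- press_pad: Round black rubber pressure pad, 40 mm across and 7 mm thick, on a sprung spindle at the end of the clamp arm; with the clamp locked it presses the middle of the book with about 15 N.
- bed (a joint): Tip of the bed about its hinge under the open edge (parallel to base x, at base y 70, z 16 mm): 0 = flat, 0.95 = stop. The bed is a slippery sheet-metal tray, inside 94 x 147 mm, with 16 mm lips on three sides and none on its +y side; 0.4 kg, it falls back when let go. The book starts to slide at 0.2 to 0.3 and is clear of the bed at 0.7 to 0.9.
- bar_mid (a point): Middle of the bed's steel pull bar, a round bar 13 mm thick and 82 mm long parallel to the base's x axis. With the bed flat it lies at base x = 0, y = -93, z = 61 mm, free above and 24 mm above the rear lip; it turns freely between the fingers while the bed tips.
- notebook: Brown kraft notebook 140 x 88 x 13 mm, 0.12 kg, lying flat in the bed, its length along the base's y axis. Origin in the middle of its underside, 19 mm above the counter; x along its length, z up.
- drying_tray: Low wooden tray, fixed to the counter in front of the bed's open edge, 120 x 166 mm outside, smooth white floor 5 mm above the counter, 26 mm high wooden lips on three sides, open towards the bed. Origin on the counter under its middle, y pointing away from the bed; inside it is 108 mm wide (x from -54 to 54) and the floor runs from y = -83 to 80 mm.
- tape_roll: Bystander: roll of brown tape, 96 mm across, 25 mm high. Origin under its middle.
- scissors: Bystander: scissors with blue handles, 199 mm long, lying flat. Origin under the middle.
- bell: Bystander: chrome service bell, 84 mm across, 58 mm high, behind the clamp. Origin under its middle.
- coasters: Bystander: stack of cork coasters, 70 mm across, 19 mm high. Origin under its middle.
There are look-alikes about, which are no part of the job. Several things have the shape of the notebook; the one meant has the colours described above.

How it is judged:
By the outcome, as a careful person would: the job done as asked, in the order asked, and still so for the second after the job is handed in, with the robot touching nothing.
It also fails if it takes over 72 s, if anything falls off the work surface, if the arm or the gripper's body presses on something with over 40 N, if the wrist force passes 120 N, or if a joint passes its speed limit or range.

## Working session

There is one attempt and no reset: what is moved stays moved. The work goes in short steps, Python scripts to look and compute and a shell command to move; the robot and the scene stay as the last step left them, time stands still between calls to the robot, and variables do not carry over. Pictures are saved under pics/ and viewed, and the job is handed in when it is done.

```bash
ls; mkdir -p pics
cat > h.py <<'E'
import numpy as np,cv2
from rig import r
from scipy.spatial.transform import Rotation as R
def cam(n):
    c=r.camera_info(n); return c
def rot(o):
    o=np.array(o,float)
    if o.shape==(3,3): return o
    if o.size==3: return R.from_rotvec(o).as_matrix()
    return R.from_quat(o).as_matrix()
def unproj(c,row,col,d):
    p=np.array([(col-c['cx'])/c['fx']*d,-(row-c['cy'])/c['fy']*d,-d])
    return np.array(c['eye'])+rot(c['orientation'])@p
def proj(c,P):
    p=rot(c['orientation']).T@(np.array(P)-np.array(c['eye'])); d=-p[2]
    return c['cy']-c['fy']*p[1]/d*1.0, c['cx']+c['fx']*p[0]/d, d
def onplane(c,row,col,z):
    a=unproj(c,row,col,1.0);e=np.array(c['eye']);return e+(a-e)*(z-e[2])/(a[2]-e[2])
E
python3 - <<'E'
from h import *
for n in ['top','side']:
    print(cam(n))
    im,d=r.get_image(n); cv2.imwrite(f'pics/{n}0.png',im[:,:,::-1]); np.save(f'{n}0.npy',d)
    for l in ['press_base','notebook','drying_tray','clamp_pivot','handle_end','bar_mid','press_pad','bell','tape_roll','scissors','coasters']:
        try:
            print(l,[(np.round(x['position']),round(x['conf'],2)) for x in r.landmark_of(l,n)][:3])
        except Exception as e: print(l,e)
print(r.get_state(),r.grip_depth)
E
```

```text
pics
{'fx': 520.659337585916, 'fy': 520.659337585916, 'cx': 318.697737211406, 'cy': 238.344198946639, 'eye': array([-0.30253039,  0.21090074,  1.39519766]), 'orientation': array([ 0.43857612, -0.58495948, -1.73496988])}
press_base []
notebook [(array([262., 364.]), 0.65)]
drying_tray [(array([312., 328.]), 0.7)]
clamp_pivot [(array([262., 365.]), 0.62)]
handle_end [(array([230., 350.]), 0.56)]
bar_mid []
press_pad [(array([248., 367.]), 0.48)]
bell [(array([216., 364.]), 0.9)]
tape_roll []
scissors [(array([325., 210.]), 0.74)]
coasters [(array([298., 453.]), 0.57)]
{'fx': 582.7598956466028, 'fy': 582.7598956466028, 'cx': 311.2934239127901, 'cy': 246.72114627118535, 'eye': array([-0.87305301, -0.11365118,  1.00535832]), 'orientation': array([ 0.82335988, -0.77668073, -1.35626228])}
press_base [(array([318., 363.]), 0.89), (array([260., 384.]), 0.17)]
notebook [(array([243., 319.]), 0.86), (array([309., 366.]), 0.57)]
drying_tray [(array([318., 306.]), 0.68), (array([276., 195.]), 0.46), (array([316., 365.]), 0.18)]
clamp_pivot [(array([285., 359.]), 0.82)]
handle_end [(array([257., 3
[... 283 characters left out ...]
: 1.2, 'joint_pos': array([-1.25490681e+00,  2.63873907e-01,  1.60400336e+00, -8.16906435e-06,
        1.27370919e+00, -3.69145938e-02]), 'joint_velocities': array([ 9.13338850e-04, -3.26859615e-04,  4.16592482e-04, -7.60983731e-04,
       -7.15845341e-04,  8.24017592e-05]), 'effort': array([ 4.40142876e-04, -5.15080118e+01, -3.67722702e+01, -5.71961584e-05,
        7.81144045e-04,  1.77906730e-05]), 'eef_pos': array([ 0.23321659, -0.63342084,  0.2312955 ]), 'ee_rot': array([ 3.09283196e+00,  5.51316157e-01, -1.07988133e-05]), 'ft_force': array([-0.2752532 , -0.27394728, -0.19901679]), 'wrist_torque': array([-0.05369523, -0.02350321, -0.0062759 ]), 'gripper_width': 1.0004413597605333} 0.0187
```

View pics/top0.png

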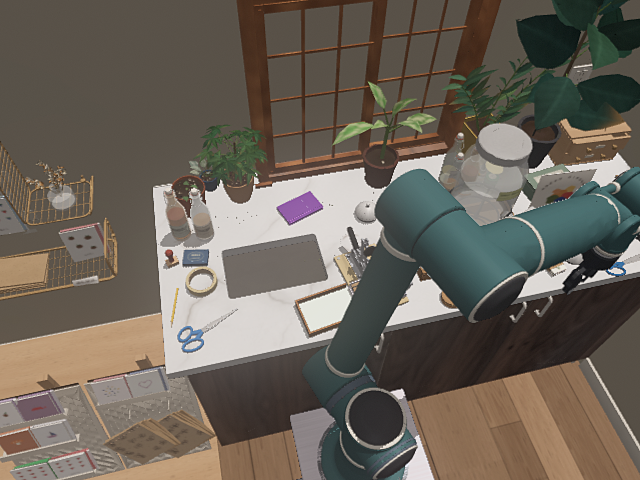

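View pics/side0.png

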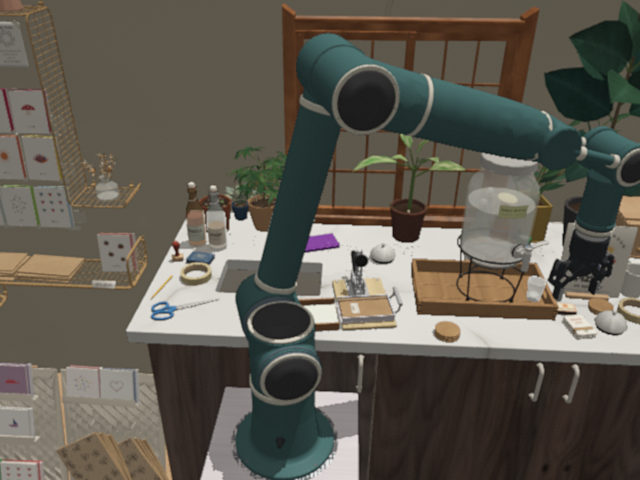

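Run:
```python
import cv2
for n,(x0,y0,x1,y1) in dict(top=(180,190,480,350),side=(160,210,480,370)).items():
    im=cv2.imread(f'pics/{n}0.png')[y0:y1,x0:x1]
    s=800/(x1-x0)
    cv2.imwrite(f'pics/{n}0c.png',cv2.resize(im,None,fx=s,fy=s,interpolation=cv2.INTER_CUBIC))
```

```text
(no output)
```

View pics/top0c.png

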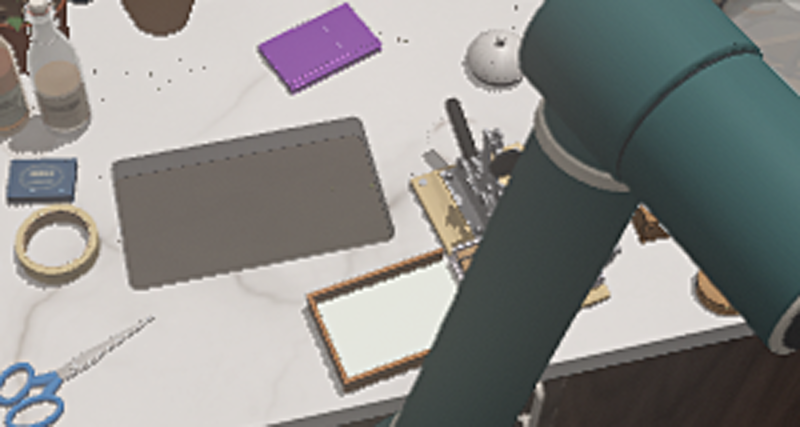

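View pics/side0c.png

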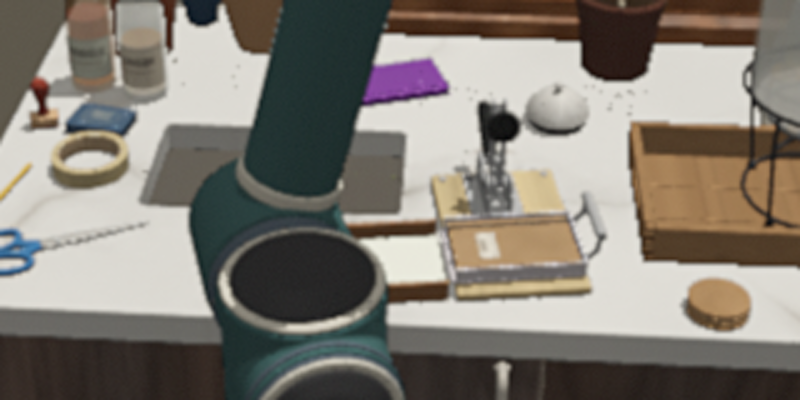

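The side view shows the brown kraft notebook in the press at about (col 366, row 307). The clamp is open at (355, 262), the pull bar at about (397, 298), and the tray at (318, 316). The look-alikes are a purple book at (320, 243) and a blue card box at (200, 257). The choice is the brown one in the bed, and the crop agrees with that.

Run:
```python
from h import *
im=cv2.imread('pics/side0.png'); d=np.load('side0.npy'); c=cam('side')
rr,cc=np.mgrid[0:480,0:640]
p=np.stack([(cc-c['cx'])/c['fx']*d,-(rr-c['cy'])/c['fy']*d,-d],-1)
W=p@rot(c['orientation']).T+np.array(c['eye'])
# rectified ortho map 1px=1mm... x up, y left
res=0.001; x0,x1,y0,y1=0.30,0.85,-0.30,0.30
m=(d>0)&(W[...,2]>-0.01)&(W[...,2]<0.3)&(W[...,0]>x0)&(W[...,0]<x1)&(W[...,1]>y0)&(W[...,1]<y1)
# only scene
o=np.zeros((550,600,3),np.uint8)
P=W[m];C=im[m]
order=np.argsort(P[:,2])
for q,k in zip(P[order],C[order]):
    u=int((y1-q[1])*1000);v=int((x1-q[0])*1000)
    cv2.circle(o,(u,v),1,tuple(int(t) for t in k),-1)
for k in range(0,600,50):
    cv2.putText(o,f'{y1-k/1000:.2f}',(k,10),0,.3,(0,255,255)); cv2.line(o,(k,0),(k,549),(60,60,0),1)
for k in range(0,550,50): cv2.putText(o,f'{x1-k/1000:.2f}',(0,k),0,.3,(0,255,255)); cv2.line(o,(0,k),(599,k),(60,60,0),1)
cv2.imwrite('pics/ortho.png',o)
np.save('W.npy',W)
print(np.median(W[(d>0)&(abs(W[...,2])<.01)][:,2]))
```

```text
0.0006989102891918897
```

View pics/ortho.png

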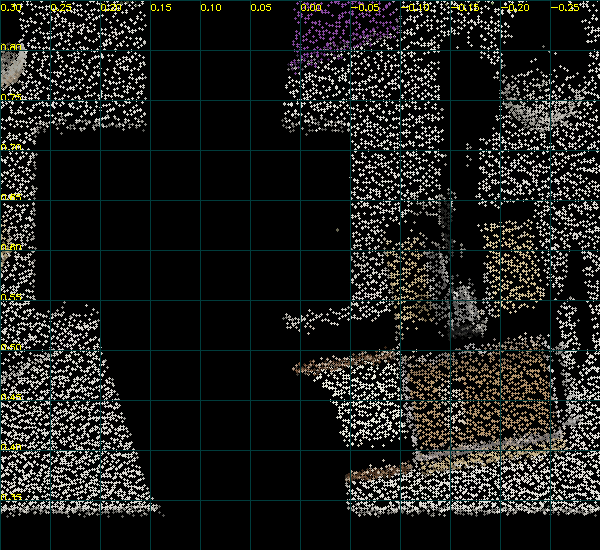

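Run:
```python
from h import *
im=cv2.imread('pics/side0.png'); W=np.load('W.npy'); d=np.load('side0.npy')
hsv=cv2.cvtColor(im,cv2.COLOR_BGR2HSV)
def rect(m,name):
    P=W[m][:,:2].astype(np.float32); 
    b=cv2.minAreaRect(P*1000); print(name,len(P),b, 'zmed',np.median(W[m][:,2]))
    for lo in (1,3): print(np.percentile(P,[lo,100-lo],axis=0).round(4).tolist())
roi=(W[...,0]>.36)&(W[...,0]<.54)&(W[...,1]<-.08)&(W[...,1]>-.27)&(d>0)
nb=roi&(abs(W[...,2]-.032)<.006)&(hsv[...,1]>60)&(hsv[...,0]<25)
n8=cv2.morphologyEx(nb.astype(np.uint8),cv2.MORPH_OPEN,np.ones((3,3)))>0
rect(n8,'book')
roi2=(W[...,0]>.5)&(W[...,0]<.68)&(W[...,1]<-.07)&(W[...,1]>-.27)&(d>0)
pb=roi2&(abs(W[...,2]-.012)<.005)&(hsv[...,1]>50)&(hsv[...,0]<30)
rect(pb,'base rear')
q=W[pb]
b=cv2.boxPoints(cv2.minAreaRect(q[:,:2].astype(np.float32)*1000));print(b)
v=np.zeros_like(im);v[n8]=(0,0,255);v[pb]=(0,255,0)
cv2.imwrite('pics/mask.png',cv2.resize(cv2.addWeighted(im,.6,v,.4,0)[220:350,280:440],None,fx=4.5,fy=4.5))
```

```text
book 801 ((455.49127197265625, -181.24575805664062), (95.78719329833984, 138.54457092285156), 8.959492683410645) zmed 0.030917168018995245
[[0.4063, -0.2488], [0.5054, -0.1138]]
[[0.4117, -0.2454], [0.4986, -0.1171]]
base rear 423 ((566.9561767578125, -157.13668823242188), (104.2003402709961, 163.2860565185547), 9.462197303771973) zmed 0.0121513223873847
[[0.5227, -0.2382], [0.6246, -0.0886]]
[[0.5306, -0.2351], [0.6204, -0.0918]]
[[ 502.143    -85.16957]
 [ 528.98676 -246.23402]
 [ 631.76935 -229.1038 ]
 [ 604.9256   -68.03935]]
```

View pics/mask.png

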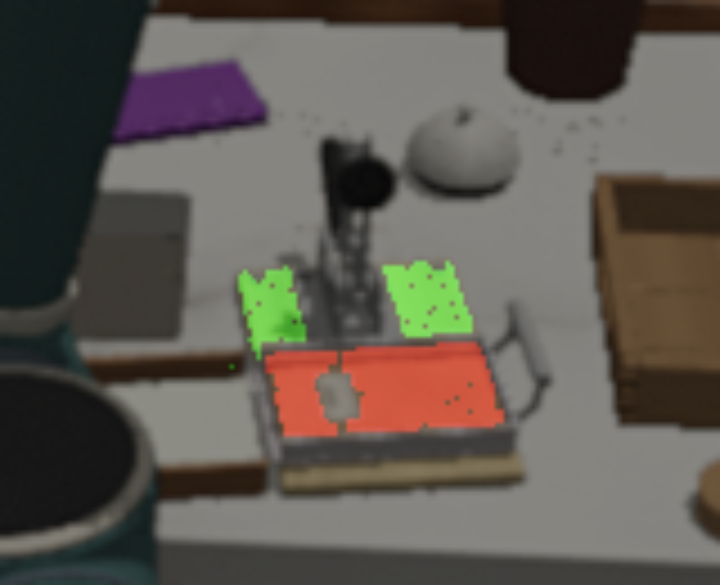

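```bash
cat > fit.py <<'E'
from h import *
from scipy.optimize import minimize
c=cam('side')
def box(x0,x1,y0,y1,z): return [((x0,y0,z),(x1,y0,z)),((x1,y0,z),(x1,y1,z)),((x1,y1,z),(x0,y1,z)),((x0,y1,z),(x0,y0,z))]
def segs():
    s=[]
    s+=box(-.118+0.0,.118,-.075,.075,.012)   # placeholder, base x extent unknown offset
    return s
def toW(p,pose):
    x,y,t=pose; ct,st=np.cos(t),np.sin(t); p=np.asarray(p,float).reshape(-1,3)
    return np.stack([x+ct*p[:,0]-st*p[:,1],y+st*p[:,0]+ct*p[:,1],p[:,2]],1)
def pr(P):
    q=(P-np.array(c['eye']))@rot(c['orientation']); dd=-q[:,2]
    return c['cx']+c['fx']*q[:,0]/dd, c['cy']-c['fy']*q[:,1]/dd
E
python3 - <<'E'
from fit import *
im=cv2.imread('pics/side0.png')
W=np.load('W.npy');d=np.load('side0.npy')
for t in (6,8,10):
    pose=(.455,-.181,np.radians(t))
    o=cv2.resize(im[220:350,270:430],None,fx=5,fy=5,interpolation=cv2.INTER_CUBIC)
    def dr(a,b,col):
        u,v=pr(toW([a,b],pose)); u=(u-270+.5)*5; v=(v-220+.5)*5
        cv2.line(o,(int(u[0]),int(v[0])),(int(u[1]),int(v[1])),col,1)
    for a,b in box(-.044,.044,-.07,.07,.032): dr(a,b,(0,0,255))
    for a,b in box(-.065,.171,-.075,.075,.012): dr(a,b,(0,255,0))
    dr((-.041,-.093,.061),(.041,-.093,.061),(255,0,0))
    dr((.085,0,.052),(.201,0,.082),(255,255,0))
    cv2.imwrite(f'pics/wf{t}.png',o)
E
```

```text
(no output)
```

View pics/wf8.png

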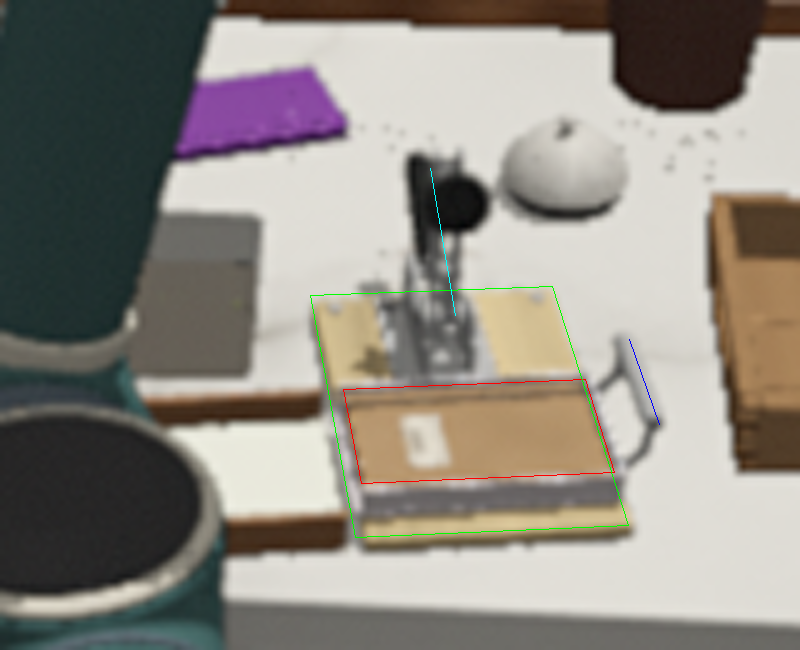

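```bash
cat > go.py <<'E'
from h import *
import sys
POSE=(.455,-.181,np.radians(8))
def bw(p):
    x,y,t=POSE;ct,st=np.cos(t),np.sin(t);return np.array([x+ct*p[0]-st*p[1],y+st*p[0]+ct*p[1],p[2]])
def wb(P):
    x,y,t=POSE;ct,st=np.cos(t),np.sin(t);a,b=P[0]-x,P[1]-y;return np.array([ct*a+st*b,-st*a+ct*b,P[2]])
def row(p,yaw=8):
    s=r.get_state(); T=R.from_rotvec(s['ee_rot']); 
    sh=T.inv().apply(bw(p)-s['eef_pos'])
    g=R.from_euler('z',yaw,degrees=True)*R.from_euler('x',180,degrees=True)
    rv=(T.inv()*g).as_rotvec(degrees=True)
    print(np.round(sh,4).tolist(),np.round(rv,2).tolist())
def st():
    s=r.get_state();print('t',s['clock'],'base',np.round(wb(s['eef_pos']),4),'F',np.round(s['ft_force'],2),'g',s['gripper_width'])
E
python3 - <<'E'
from go import *
W=np.load('W.npy');d=np.load('side0.npy')
for rr,cc in [(190,495),(160,500),(240,480),(262,415),(300,420),(275,395),(258,384),(223,408)]:
    print(rr,cc,W[rr,cc].round(3),wb(W[rr,cc]).round(3))
st()
row((-.04,-.05,.30)); row((.245,0,.28))
im=cv2.imread('pics/side0.png')
# handle/arm region points
m=(d>0)
B=np.stack([*(wb((W[...,0],W[...,1],W[...,2])))],-1)
mm=m&(B[...,0]>.04)&(B[...,0]<.26)&(abs(B[...,1])<.045)&(B[...,2]>.025)&(B[...,2]<.3)
q=B[mm]
for z in np.arange(.03,.2,.01):
    k=q[(q[:,2]>=z)&(q[:,2]<z+.01)]
    if len(k): print(round(z,2),len(k),'x',k[:,0].min().round(3),k[:,0].max().round(3),'y',np.percentile(k[:,1],[5,50,95]).round(3))
E
```

```text
190 495 [ 0.526 -0.501  0.366] [ 0.026 -0.327  0.366]
160 500 [ 0.559 -0.509  0.435] [ 0.057 -0.339  0.435]
240 480 [ 0.516 -0.482  0.221] [ 0.019 -0.307  0.221]
262 415 [ 0.664 -0.337  0.052] [ 0.185 -0.184  0.052]
300 420 [ 0.465 -0.334  0.051] [-0.011 -0.153  0.051]
275 395 [ 0.668 -0.28  -0.001] [ 0.197 -0.128 -0.001]
258 384 [ 0.721 -0.246  0.028] [ 0.254 -0.101  0.028]
223 408 [ 0.869 -0.329  0.078] [ 0.39  -0.204  0.078]
t 1.2 base [-0.2826 -0.4172  0.2313] F [-0.28 -0.27 -0.2 ] g 1.0004413597605333
[0.3148, -0.3075, -0.0687] [0.0, 0.0, 12.21]
[0.6039, -0.2961, -0.0487] [0.0, 0.0, 12.21]
0.03 87 x 0.04 0.139 y [-0.038  0.005  0.036]
0.04 45 x 0.061 0.144 y [-0.009  0.017  0.021]
0.05 70 x 0.069 0.158 y [-0.008  0.011  0.021]
0.06 68 x 0.069 0.173 y [-0.007  0.008  0.018]
0.07 39 x 0.082 0.189 y [-0.001  0.011  0.016]
0.08 46 x 0.085 0.208 y [-0.003  0.008  0.014]
0.09 22 x 0.084 0.203 y [-0.001  0.01   0.014]
0.1 6 x 0.088 0.095 y [-0.002  0.006  0.014]
0.12 29 x 0.058 0.111 y [-0.011  0.002  0.015]
0.13 42 x 0.06 0.109 y [-0.012  0.009  0.023]
0.14 60 x 0.057 0.114 y [-0.011  0.004  0.02 ]
0.15 46 x 0.059 0.108 y [-0.007  0.004  0.017]
0.16 2 x 0.062 0.068 y [0.009 0.01  0.01 ]
```

```bash
python3 -m pendant '[0.15,-0.15,-0.035,0,0,6,0, 0.15,-0.15,-0.035,0,0,6,0, 0.15,-0.15,-0.035,0,0,6,0, 0.15,-0.15,-0.035,0,0,6,0, 0.15,-0.15,-0.035,0,0,6,0, 0.315,-0.308,-0.069,0,0,12.2,0, 0.315,-0.308,-0.069,0,0,12.2,0, 0.315,-0.308,-0.069,0,0,12.2,0, 0.315,-0.308,-0.069,0,0,12.2,0, 0.315,-0.308,-0.069,0,0,12.2,0, 0.315,-0.308,-0.069,0,0,12.2,0]'
python3 - <<'E'
from go import *
st(); row((.245,0,.28)); row((.245,0,.06))
im,d=r.get_image('top'); cv2.imwrite('pics/top1.png',im[:,:,::-1]); np.save('top1.npy',d)
c=cam('top'); o=cv2.resize(im[190:350,260:440,::-1],None,fx=4.4,fy=3.7 if 0 else 3.7)
E
```

```text
clock: 2.3
eef_pos: [0.4242, -0.2331, 0.3015]
ee_rot: [3.133, 0.227, 0.004]
ft_force: [-0.1, -0.8, 0.2]
gripper_width: 0.001
t 2.3 base [-0.0378 -0.0473  0.3015] F [-0.07 -0.8   0.22] g 0.0009031909350995054
[0.2829, -0.046, 0.0221] [0.03, -0.14, 0.27]
[0.2824, -0.0461, 0.2421] [0.03, -0.14, 0.27]
```

View pics/top1.png

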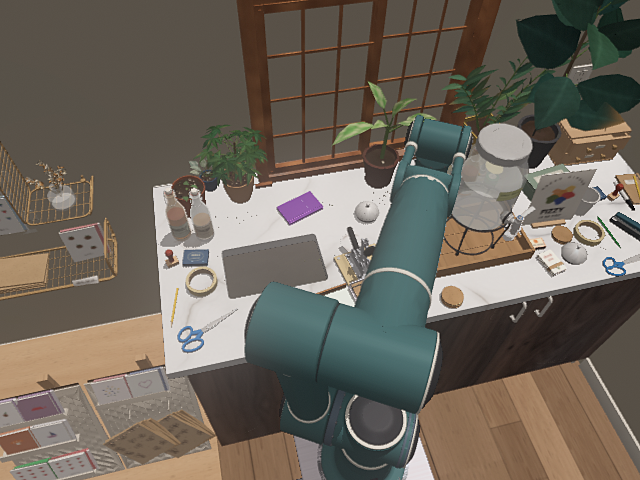

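Run:
```python
from go import *
c=cam('top')
for p in [(.212,0,.088),(.201,0,.082),(.143,0,.048),(.171,.075,.012),(.171,-.075,.012),(-.065,.075,.012)]: print(p,np.round(proj(c,bw(p)),1))
s=r.get_state();print(np.round(proj(c,s['eef_pos']),1),np.round(proj(c,s['eef_pos']+[0,0,.3]),1))
im=cv2.imread('pics/top1.png')[200:300,290:410]; cv2.imwrite('pics/top1c.png',cv2.resize(im,None,fx=6,fy=6,interpolation=cv2.INTER_CUBIC))
d=np.load('top1.npy')
print([unproj(c,rr,cc,d[rr,cc]).round(3) for rr,cc in [(125,440),(150,440),(135,500)]])
```

```text
(0.212, 0, 0.088) [224.7 351.3   1.7]
(0.201, 0, 0.082) [228.4 352.5   1.7]
(0.143, 0, 0.048) [248.4 359.2   1.7]
(0.171, 0.075, 0.012) [255.1 333.6   1.7]
(0.171, -0.075, 0.012) [241.6 375.6   1.7]
(-0.065, 0.075, 0.012) [315.7 364.    1.6]
[239.7 412.2   1.4] [157.2 434.3   1.1]
[array([ 0.425, -0.229,  0.691]), array([ 0.385, -0.219,  0.661]), array([ 0.614, -0.532,  0.437])]
```

View pics/top1c.png

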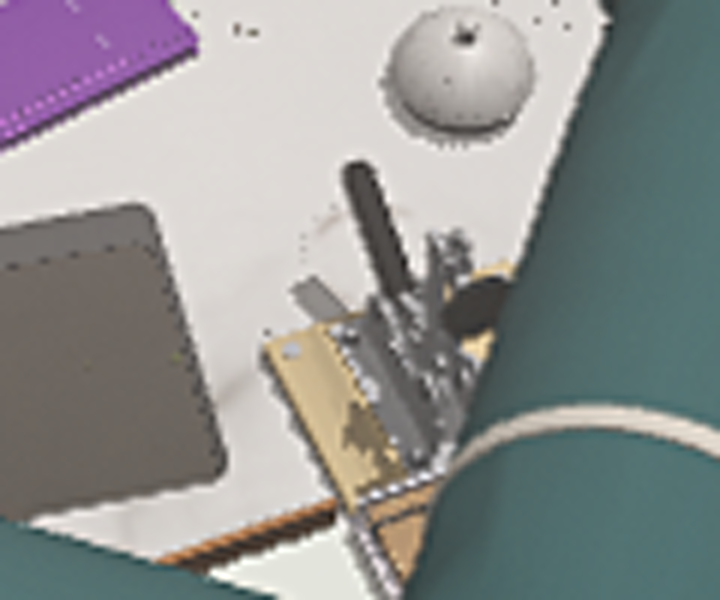

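```bash
python3 -m pendant '[0.285,-0.049,0.022,0,0,0,0, 0.285,-0.049,0.022,0,0,0,0, 0.285,-0.049,0.022,0,0,0,0, 0.285,-0.049,0.022,0,0,0,0, 0.285,-0.049,0.022,0,0,0,0, 0.285,-0.049,0.022,0,0,0,0, 0.285,-0.049,0.022,0,0,0,0, 0.285,-0.049,0.022,0,0,0,0, 0.285,-0.049,0.1,0,0,0,0, 0.285,-0.049,0.14,0,0,0,0, 0.285,-0.049,0.18,0,0,0,0, 0.285,-0.049,0.22,0,0,0,0, 0.285,-0.049,0.245,0,0,0,0, 0.285,-0.049,0.245,0,0,0,0, 0.285,-0.049,0.245,0,0,0,0]'
python3 - <<'E'
from go import *
st()
for n in ['side','top']:
    im,d=r.get_image(n); cv2.imwrite(f'pics/{n}2.png',im[:,:,::-1])
a=cv2.imread('pics/side2.png')[200:350,270:430];b=cv2.imread('pics/top2.png')[180:330,290:450]
cv2.imwrite('pics/2.png',np.hstack([cv2.resize(x,(400,375),interpolation=cv2.INTER_CUBIC) for x in (a,b)]))
E
```

```text
clock: 3.85
eef_pos: [0.6979, -0.1473, 0.0571]
ee_rot: [3.132, 0.222, 0.002]
ft_force: [1.0, -0.4, 0.5]
gripper_width: 0.003
t 3.85 base [ 0.2452 -0.0004  0.0571] F [ 0.99 -0.36  0.5 ] g 0.0032707179797466734
```

View pics/2.png

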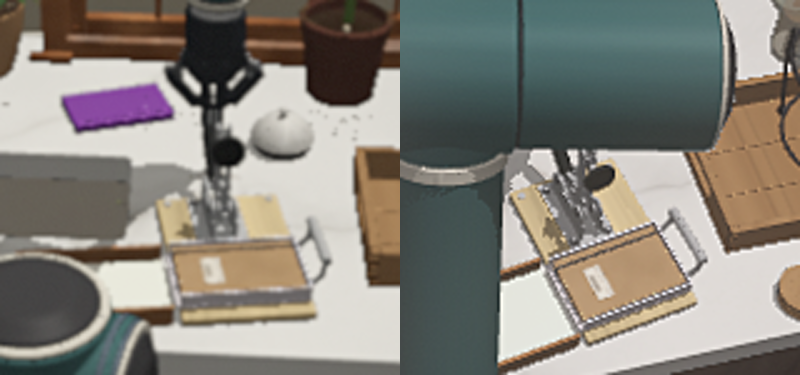

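```bash
python3 -m pendant '[-0.01,-0.003,0,0,0,0,0, -0.017,-0.003,0,0,0,0,0, -0.028,-0.003,-0.018,0,0,0,0, -0.034,-0.003,-0.027,0,0,0,0, -0.04,-0.003,-0.035,0,0,0,0, -0.047,-0.003,-0.044,0,0,0,0, -0.055,-0.003,-0.053,0,0,0,0, -0.062,-0.003,-0.061,0,0,0,0, -0.069,-0.003,-0.068,0,0,0,0, -0.076,-0.003,-0.073,0,0,0,0, -0.082,-0.003,-0.077,0,0,0,0]'
python3 - <<'E'
from go import *
st()
for n in ['side','top']:
    im,d=r.get_image(n); cv2.imwrite(f'pics/{n}3.png',im[:,:,::-1])
a=cv2.imread('pics/side3.png')[200:350,270:430];b=cv2.imread('pics/top3.png')[180:330,290:450]
cv2.imwrite('pics/3.png',np.hstack([cv2.resize(x,(400,375),interpolation=cv2.INTER_CUBIC) for x in (a,b)]))
E
```

```text
clock: 5.05
eef_pos: [0.6261, -0.157, 0.1446]
ee_rot: [3.125, 0.223, 0.041]
ft_force: [10.2, 0.7, 12.0]
gripper_width: 0.004
t 5.05 base [0.1728 0.     0.1446] F [10.25  0.67 11.96] g 0.0035644785620285945
```

View pics/3.png

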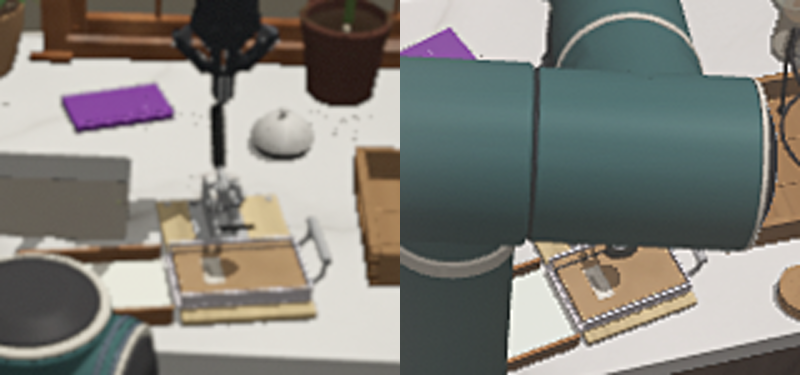

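Run:
```python
import cv2
a=cv2.imread('pics/side3.png')[205:305,320:400]
cv2.imwrite('pics/3c.png',cv2.resize(a,None,fx=6,fy=6,interpolation=cv2.INTER_CUBIC))
from go import *
c=cam('side')
s=r.get_state()
def P(p): v,u,_=proj(c,p); return round((u-320+.5)*6),round((v-205+.5)*6)
print('tcp',P(s['eef_pos']),'tip mid',P(bw((.157,0,.156))),'end mid',P(bw((.151,0,.144))),'tip at lean10', P(bw((.118,0,.172))))
```

```text
tcp (230, 213) tip mid (235, 209) end mid (236, 236) tip at lean10 (248, 221)
```

View pics/3c.png

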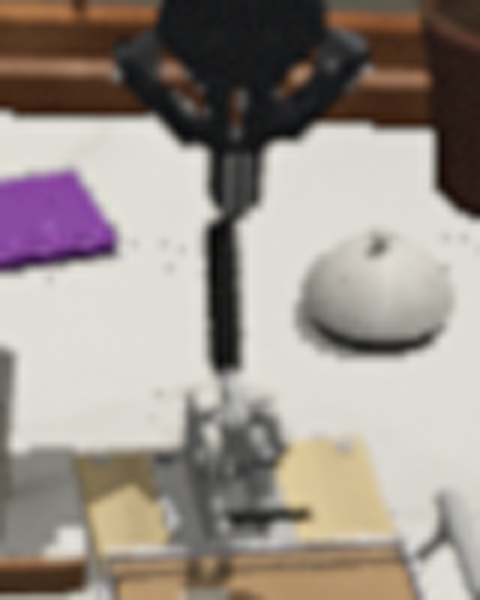

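```bash
python3 -m pendant '[0.012,-0.004,0,0,0,0,0, 0.016,-0.004,0.005,0,0,0,0, 0.016,-0.004,0.02,0,0,0,0, 0.014,-0.004,0.03,0,0,0,0, 0.008,-0.004,0.03,0,0,0,0, 0.002,-0.004,0.03,0,0,0,0]'
python3 - <<'E'
from go import *
st()
row((.15,.004,.12));row((.095,.004,.135))
for n in ['side']:
    im,d=r.get_image(n); cv2.imwrite(f'pics/{n}4.png',im[:,:,::-1])
a=cv2.imread('pics/side4.png')[205:305,320:400]
cv2.imwrite('pics/4c.png',cv2.resize(a,None,fx=6,fy=6,interpolation=cv2.INTER_CUBIC))
E
```

```text
clock: 5.75
eef_pos: [0.626, -0.1529, 0.1128]
ee_rot: [3.126, 0.222, 0.035]
ft_force: [0.8, -1.1, 1.1]
gripper_width: 0.001
t 5.75 base [0.1732 0.0041 0.1128] F [ 0.78 -1.09  1.07] g 0.0011644733653544054
[-0.023, 0.0001, -0.0077] [0.52, -1.23, 0.14]
[-0.0777, 0.0001, -0.0239] [0.52, -1.23, 0.14]
```

View pics/4c.png

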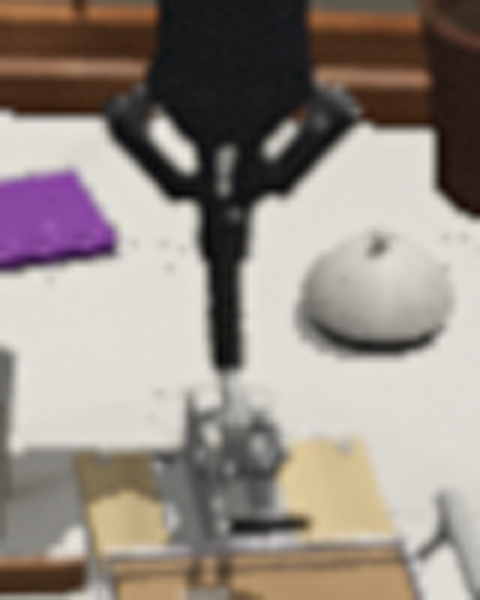

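```bash
python3 -m pendant '[-0.01,0,-0.004,0,0,0,0, -0.02,0,-0.007,0,0,0,0, -0.03,0,-0.01,0,0,0,0, -0.04,0,-0.014,0,0,0,0, -0.05,0,-0.017,0,0,0,0, -0.058,0,-0.018,0,0,0,0, -0.065,0,-0.019,0,0,0,0]'
python3 - <<'E'
from go import *
st()
im,d=r.get_image('side'); cv2.imwrite('pics/side5.png',im[:,:,::-1])
a=cv2.imread('pics/side5.png')[205:305,320:400]
cv2.imwrite('pics/5c.png',cv2.resize(a,None,fx=6,fy=6,interpolation=cv2.INTER_CUBIC))
E
```

```text
clock: 6.5
eef_pos: [0.5639, -0.1625, 0.134]
ee_rot: [3.124, 0.221, 0.049]
ft_force: [8.7, 3.1, 6.1]
gripper_width: 0.001
t 6.5 base [0.1104 0.0032 0.134 ] F [8.74 3.06 6.15] g 0.0007852422281847053
```

View pics/5c.png

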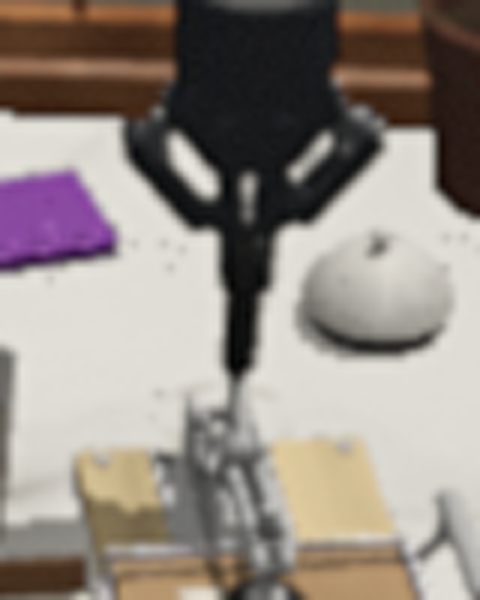

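```bash
python3 -m pendant '[-0.006,0,0,0,0,0,0, -0.011,0,0,0,0,0,0, -0.015,0,0,0,0,0,0, -0.018,0,0,0,0,0,0, -0.018,0,0,0,0,0,0]'
python3 - <<'E'
from go import *
st()
im,d=r.get_image('side'); cv2.imwrite('pics/side6.png',im[:,:,::-1])
a=cv2.imread('pics/side6.png')[205:305,320:400]
cv2.imwrite('pics/6c.png',cv2.resize(a,None,fx=6,fy=6,interpolation=cv2.INTER_CUBIC))
E
```

```text
clock: 7.05
eef_pos: [0.5529, -0.165, 0.1367]
ee_rot: [3.122, 0.218, 0.076]
ft_force: [20.0, 5.1, -3.6]
gripper_width: -0.003
t 7.05 base [0.0992 0.0022 0.1367] F [20.01  5.14 -3.64] g -0.002761313564166101
```

View pics/6c.png

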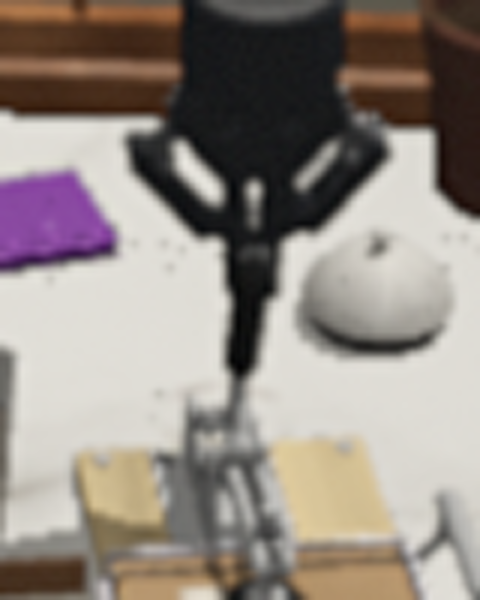

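The finger stopped at x = 99 mm (I expected about 102) with 20 N on it, so the handle is probably at its closed stop. I'll take the hand off and check.

```bash
python3 -m pendant '[0.02,0,0,0,0,0,0, 0.05,0,0,0,0,0,0, 0.08,0,-0.02,0,0,0,0, 0.08,0,-0.08,0,0,0,0, 0.08,0,-0.13,0,0,0,0, 0.08,0,-0.13,0,0,0,0]'
python3 - <<'E'
from go import *
st()
row((.035,.004,.28)); row((.035,.004,.14))
im,d=r.get_image('side'); cv2.imwrite('pics/side7.png',im[:,:,::-1]);np.save('side7.npy',d)
a=cv2.imread('pics/side7.png')[205:305,320:400]
cv2.imwrite('pics/7c.png',cv2.resize(a,None,fx=6,fy=6,interpolation=cv2.INTER_CUBIC))
c=cam('side')
rr,cc=np.mgrid[205:300,320:400]
B=[]
for i,j in zip(rr.ravel(),cc.ravel()):
    if d[i,j]>0:
        b=wb(unproj(c,i,j,d[i,j])); 
        if abs(b[1])<.03 and .08<b[2]<.2 and -.02<b[0]<.15: B.append(b)
B=np.array(B)
for z in np.arange(.08,.2,.01):
    k=B[(B[:,2]>=z)&(B[:,2]<z+.01)]
    if len(k): print(z.round(2),len(k),np.median(k,axis=0).round(3))
E
```

```text
clock: 7.7
eef_pos: [0.628, -0.154, 0.2773]
ee_rot: [3.117, 0.218, 0.088]
ft_force: [1.2, -0.4, 0.9]
gripper_width: -0.002
t 7.7 base [0.1751 0.0027 0.2773] F [ 1.18 -0.36  0.92] g -0.0016883434059765617
[-0.1397, -0.0012, -0.0104] [1.1, -3.16, 0.01]
[-0.1474, -0.0039, 0.1294] [1.1, -3.16, 0.01]
0.08 39 [0.063 0.005 0.083]
0.09 22 [0.078 0.006 0.094]
0.1 8 [0.081 0.005 0.104]
0.11 14 [0.08  0.006 0.115]
0.12 20 [0.077 0.007 0.125]
0.13 17 [0.076 0.008 0.134]
0.14 18 [0.069 0.007 0.147]
0.15 15 [0.068 0.007 0.155]
0.16 19 [0.064 0.007 0.165]
0.17 24 [0.064 0.006 0.176]
0.18 9 [0.066 0.007 0.181]
```

View pics/7c.png

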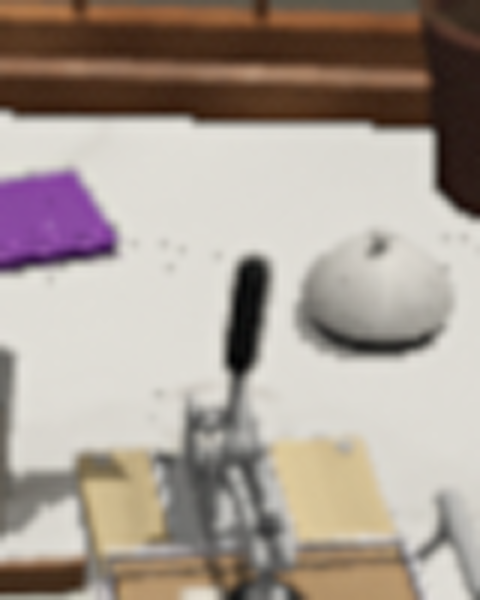

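Handle axis is at about x = 73 mm at z = 0.168, leaning roughly 15° to -x, so it is closed and locked. I'll wait out the press time while moving over to the bed side.

```bash
python3 -m pendant '[-0.05,-0.003,-0.02,1,-3,0,0, -0.14,-0.004,-0.01,1,-3,0,0, -0.14,-0.004,-0.01,1,-3,0,0, -0.14,-0.004,-0.01,1,-3,0,0, -0.14,-0.004,-0.01,1,-3,0,0, -0.14,-0.004,-0.01,1,-3,0,0, -0.14,-0.004,-0.01,1,-3,0,0, -0.14,-0.004,-0.01,1,-3,0,0, -0.14,-0.004,-0.01,1,-3,0,0, -0.14,-0.004,-0.01,1,-3,0,0, -0.14,-0.004,-0.01,1,-3,0,0, -0.14,-0.004,-0.01,1,-3,0,0, -0.14,-0.004,-0.01,1,-3,0,0, -0.14,-0.004,-0.01,1,-3,0,0, -0.14,-0.004,-0.01,1,-3,0,0, -0.14,-0.004,-0.01,1,-3,0,0, -0.14,-0.004,-0.01,1,-3,0,0, -0.14,-0.004,-0.01,1,-3,0,0]'
python3 - <<'E'
from go import *
st()
row((.033,.006,.14))
im,d=r.get_image('side'); cv2.imwrite('pics/side8.png',im[:,:,::-1]);np.save('side8.npy',d)
a=cv2.imread('pics/side8.png')[205:335,300:420]
cv2.imwrite('pics/8c.png',cv2.resize(a,None,fx=5,fy=4.6,interpolation=cv2.INTER_CUBIC))
E
```

```text
clock: 9.55
eef_pos: [0.488, -0.1693, 0.2789]
ee_rot: [3.133, 0.219, 0.004]
ft_force: [-0.3, 0.5, 0.4]
gripper_width: -0.003
t 9.55 base [0.0343 0.0069 0.2789] F [-0.29  0.52  0.38] g -0.0027924486479687714
[-0.0017, 0.0007, 0.1389] [0.08, -0.13, 0.01]
```

View pics/8c.png

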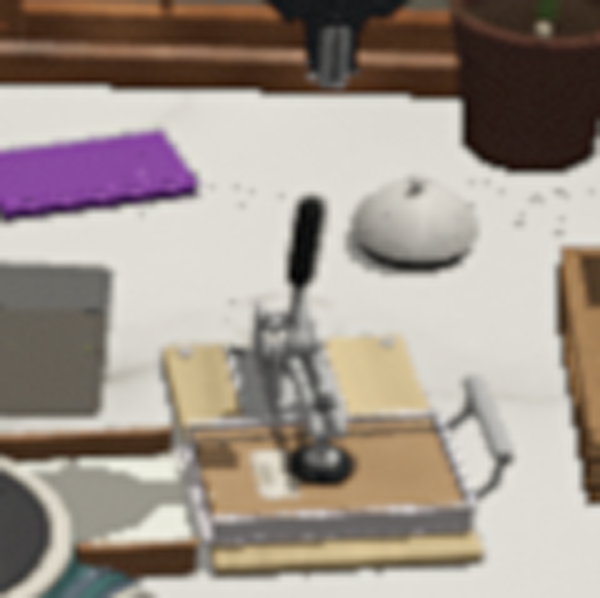

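```bash
python3 -m pendant '[0,0,0,0,0,0,0, 0,0,0,0,0,0,0, 0,0,0,0,0,0,0, 0,0,0,0,0,0,0, -0.002,0,0.04,0,0,0,0, -0.002,0,0.08,0,0,0,0, -0.002,0,0.11,0,0,0,0, -0.002,0,0.139,0,0,0,0, -0.002,0,0.139,0,0,0,0, 0.015,0,0.139,0,0,0,0, 0.026,0,0.139,0,0,0,0, 0.036,0,0.139,0,0,0,0, 0.046,0,0.14,0,0,0,0]'
python3 - <<'E'
from go import *
st()
im,d=r.get_image('side'); cv2.imwrite('pics/side9.png',im[:,:,::-1])
a=cv2.imread('pics/side9.png')[205:335,300:420]
cv2.imwrite('pics/9c.png',cv2.resize(a,None,fx=5,fy=4.6,interpolation=cv2.INTER_CUBIC))
E
```

```text
clock: 10.9
eef_pos: [0.5354, -0.1633, 0.1405]
ee_rot: [3.132, 0.219, 0.006]
ft_force: [-1.3, 0.0, 1.2]
gripper_width: 0.002
t 10.9 base [0.0821 0.0063 0.1405] F [-1.34  0.03  1.19] g 0.001604299715718573
```

View pics/9c.png

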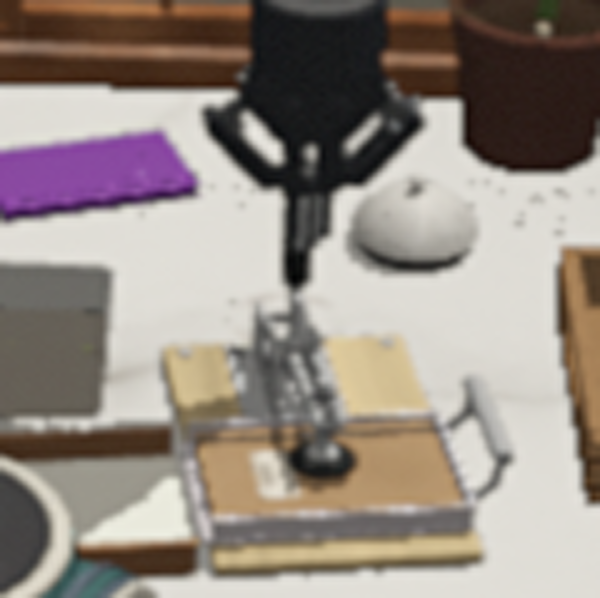

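```bash
python3 -m pendant '[0.01,0,0.004,0,0,0,0, 0.02,0,0.008,0,0,0,0, 0.029,0,0.013,0,0,0,0, 0.038,0,0.019,0,0,0,0, 0.046,0,0.025,0,0,0,0, 0.054,0,0.032,0,0,0,0, 0.061,0,0.039,0,0,0,0, 0.068,0,0.045,0,0,0,0, 0.074,0,0.051,0,0,0,0, 0.079,0,0.057,0,0,0,0, 0.084,0,0.062,0,0,0,0, 0.084,0,0.062,0,0,0,0]'
python3 - <<'E'
from go import *
st()
im,d=r.get_image('side'); cv2.imwrite('pics/side10.png',im[:,:,::-1])
a=cv2.imread('pics/side10.png')[205:335,300:420]
cv2.imwrite('pics/10c.png',cv2.resize(a,None,fx=5,fy=4.6,interpolation=cv2.INTER_CUBIC))
E
```

```text
clock: 12.15
eef_pos: [0.6197, -0.1516, 0.0781]
ee_rot: [3.132, 0.22, 0.005]
ft_force: [-3.7, -0.3, 3.4]
gripper_width: -0.001
t 12.15 base [0.1672 0.0062 0.0781] F [-3.67 -0.26  3.39] g -0.0010887423676757182
```

View pics/10c.png

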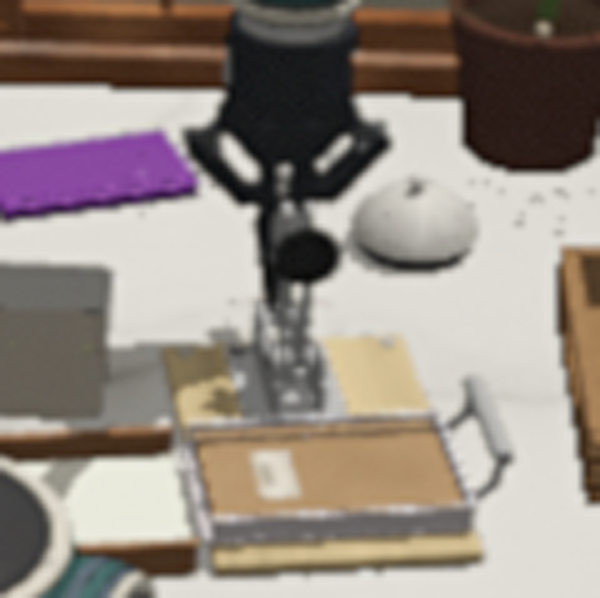

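```bash
python3 -m pendant '[0.004,0,0.005,0,0,0,0, 0.007,0,0.009,0,0,0,0, 0.009,0,0.012,0,0,0,0, 0.01,0,0.014,0,0,0,0, 0.01,0,0.014,0,0,0,0]'
```

```text
clock: 12.7
eef_pos: [0.6229, -0.1521, 0.0723]
ee_rot: [3.131, 0.222, -0.018]
ft_force: [-41.0, -0.9, 55.0]
gripper_width: -0.002
```

The handle is on its open stop (the force rose sharply), so I'll back off and measure the bar.

```bash
python3 -m pendant '[-0.006,0,-0.008,0,0,0,0, -0.006,0,-0.05,0,0,0,0, -0.006,0,-0.1,0,0,0,0, -0.006,0,-0.15,0,0,0,0, -0.006,0,-0.2,0,0,0,0, -0.006,0,-0.2,0,0,0,0]'
python3 - <<'E'
from go import *
st()
im,d=r.get_image('side'); cv2.imwrite('pics/side11.png',im[:,:,::-1])
c=cam('side'); B=[]
rr,cc=np.mgrid[275:320,380:410]
for i,j in zip(rr.ravel(),cc.ravel()):
    if d[i,j]>0:
        b=wb(unproj(c,i,j,d[i,j]))
        if .045<b[2]<.08 and -.12<b[1]<-.06 and abs(b[0])<.07:B.append(b)
B=np.array(B);print(len(B),np.percentile(B,[3,50,97],axis=0).round(4))
for x in np.arange(-.05,.05,.01):
    k=B[(B[:,0]>=x)&(B[:,0]<x+.01)]
    if len(k):print(x.round(3),len(k),np.median(k,axis=0).round(4),k[:,1].min().round(4),k[:,1].max().round(4))
row((0,-.093,.25));row((0,-.093,.044))
a=cv2.imread('pics/side11.png')[205:335,300:420]
cv2.imwrite('pics/11c.png',cv2.resize(a,None,fx=5,fy=4.6,interpolation=cv2.INTER_CUBIC))
im,d=r.get_image('top'); cv2.imwrite('pics/top11.png',im[:,:,::-1])
a=cv2.imread('pics/top11.png')[205:335,300:420]
cv2.imwrite('pics/11t.png',cv2.resize(a,None,fx=5,fy=4.6,interpolation=cv2.INTER_CUBIC))
E
```

```text
clock: 13.3
eef_pos: [0.6247, -0.1535, 0.2836]
ee_rot: [3.125, 0.221, 0.011]
ft_force: [0.1, -0.3, 0.2]
gripper_width: 0.002
t 13.3 base [0.1719 0.0036 0.2836] F [ 0.06 -0.33  0.21] g 0.0017524590293286283
107 [[-0.0429 -0.0949  0.0477]
 [-0.012  -0.0879  0.0649]
 [ 0.0383 -0.0835  0.0697]]
-0.05 15 [-0.0415 -0.0886  0.0597] -0.0946 -0.0835
-0.04 17 [-0.035  -0.0878  0.0599] -0.0945 -0.085
-0.03 13 [-0.0232 -0.0891  0.0658] -0.0954 -0.084
-0.02 9 [-0.0156 -0.0863  0.0653] -0.0948 -0.0834
-0.01 8 [-0.0058 -0.0887  0.0662] -0.0944 -0.0843
0.0 13 [ 0.0045 -0.0864  0.0653] -0.096 -0.084
0.01 11 [ 0.0159 -0.0879  0.0659] -0.0957 -0.0832
0.02 9 [ 0.0272 -0.0885  0.0644] -0.0947 -0.0836
0.03 10 [ 0.0337 -0.0868  0.0651] -0.094 -0.0835
0.04 2 [ 0.0425 -0.0903  0.0649] -0.092 -0.0885
[-0.1705, 0.0968, 0.0298] [0.4, -0.06, 0.1]
[-0.1707, 0.0954, 0.2358] [0.4, -0.06, 0.1]
```

View pics/11c.png

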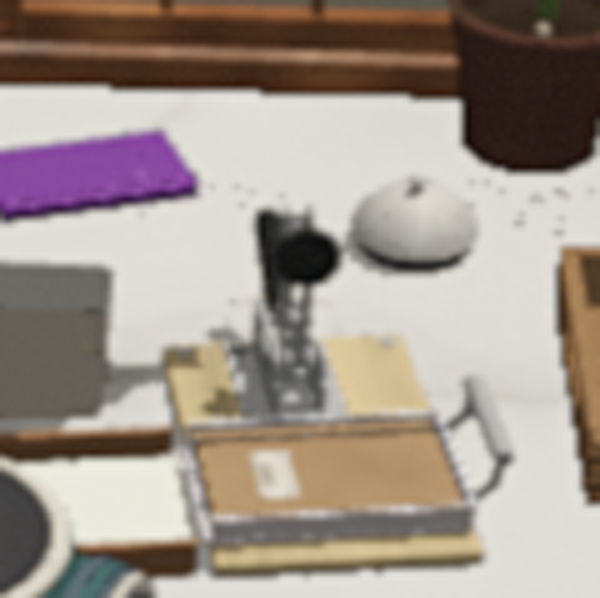

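View pics/11t.png

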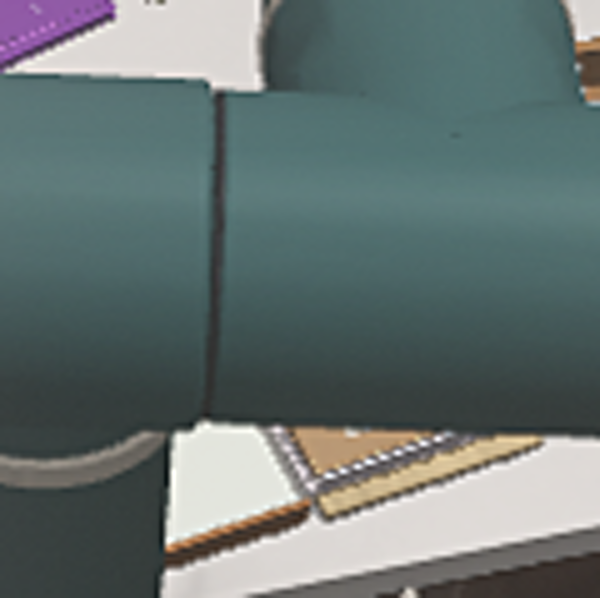

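```bash
python3 -m pendant '[-0.05,0.03,0.0,0.4,0,0.1,0.35, -0.1,0.06,0.0,0.4,0,0.1,0.35, -0.173,0.092,0.03,0.4,0,0.1,0.35, -0.173,0.092,0.03,0.4,0,0.1,0.35, -0.173,0.092,0.03,0.4,0,0.1,0.35, -0.173,0.092,0.08,0.4,0,0.1,0.35, -0.173,0.092,0.13,0.4,0,0.1,0.35, -0.173,0.092,0.18,0.4,0,0.1,0.35, -0.173,0.092,0.18,0.4,0,0.1,0.35]'
python3 - <<'E'
from go import *
st();row((-.002,-.089,.044))
im,d=r.get_image('side'); cv2.imwrite('pics/side12.png',im[:,:,::-1])
c=cam('side')
a=cv2.imread('pics/side12.png')[215:335,320:440]
cv2.imwrite('pics/12c.png',cv2.resize(a,None,fx=5,fy=5,interpolation=cv2.INTER_CUBIC))
E
```

```text
clock: 14.3
eef_pos: [0.4558, -0.2642, 0.0878]
ee_rot: [-3.121, -0.218, 0.029]
ft_force: [-1.7, 1.4, -0.7]
gripper_width: 0.348
t 14.3 base [-0.0108 -0.0825  0.0878] F [-1.66  1.36 -0.67] g 0.34841887309359093
[0.0096, 0.0071, 0.0435] [-0.83, 1.02, 0.0]
```

View pics/12c.png

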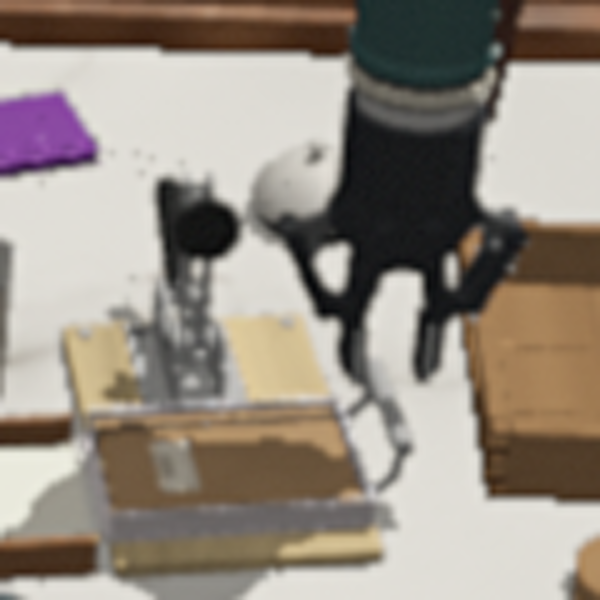

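```bash
python3 -m pendant '[0.01,0.007,0,-0.8,1,0,0.35, 0.01,0.007,0,-0.8,1,0,0.35, 0.01,0.007,0.015,-0.8,1,0,0.35, 0.01,0.007,0.03,-0.8,1,0,0.35, 0.01,0.007,0.043,-0.8,1,0,0.35, 0.01,0.007,0.043,-0.8,1,0,0.35, 0.01,0.007,0.043,-0.8,1,0,0.35]'
python3 - <<'E'
from go import *
st()
im,d=r.get_image('side'); cv2.imwrite('pics/side13.png',im[:,:,::-1])
a=cv2.imread('pics/side13.png')[215:335,320:440]
cv2.imwrite('pics/13c.png',cv2.resize(a,None,fx=5,fy=5,interpolation=cv2.INTER_CUBIC))
E
```

```text
clock: 15.05
eef_pos: [0.4682, -0.2708, 0.0479]
ee_rot: [3.132, 0.219, 0.005]
ft_force: [0.3, 0.0, 0.0]
gripper_width: 0.352
t 15.05 base [ 0.0006 -0.0908  0.0479] F [0.31 0.02 0.02] g 0.35247748285091995
```

View pics/13c.png

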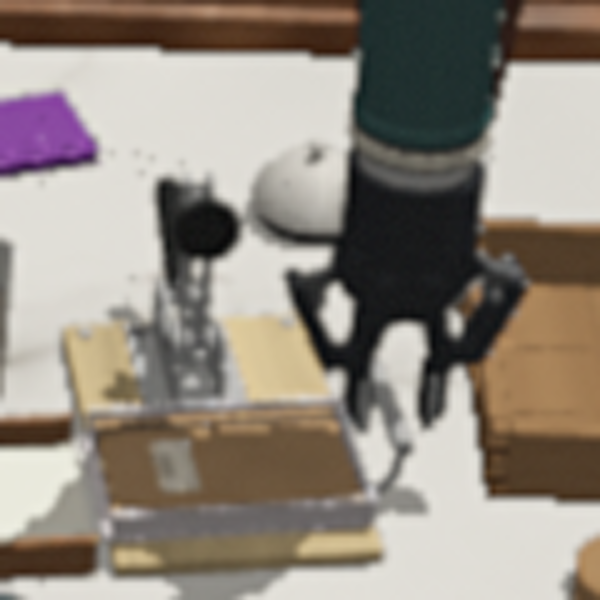

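Jaws straddle the bar. I'll close them here.

```bash
python3 -m pendant '[0,0,0.003,0,0,0,0.35, 0,0,0.003,0,0,0,0, 0,0,0.003,0,0,0,0, 0,0,0.003,0,0,0,0, 0,0,0.003,0,0,0,0]'
python3 - <<'E'
from go import *
st()
im,d=r.get_image('side'); cv2.imwrite('pics/side14.png',im[:,:,::-1])
a=cv2.imread('pics/side14.png')[215:335,320:440]
cv2.imwrite('pics/14c.png',cv2.resize(a,None,fx=5,fy=5,interpolation=cv2.INTER_CUBIC))
# arc: shift from current along tool (x,+y=base -y,z down)
v=np.array([-.089-.074,.045])
for th in np.arange(0,.96,.05):
    c_,s_=np.cos(th),np.sin(th)
    # rotate so that z rises: (y,z)-> y*c + z*s ; -y*s+z*c
    w=np.array([v[0]*c_+v[1]*s_, -v[0]*s_+v[1]*c_])-v
    print(round(th,2),np.round(w,4))
E
```

```text
clock: 15.6
eef_pos: [0.4684, -0.2677, 0.0458]
ee_rot: [-3.131, -0.218, -0.005]
ft_force: [-0.1, 11.7, 6.7]
gripper_width: 0.127
t 15.6 base [ 0.0012 -0.0877  0.0458] F [-0.13 11.69  6.69] g 0.12724886610157818
0.0 [0. 0.]
0.05 [0.0025 0.0081]
0.1 [0.0053 0.016 ]
0.15 [0.0086 0.0239]
0.2 [0.0122 0.0315]
0.25 [0.0162 0.0389]
0.3 [0.0206 0.0462]
0.35 [0.0253 0.0532]
0.4 [0.0304 0.0599]
0.45 [0.0358 0.0664]
0.5 [0.0415 0.0726]
0.55 [0.0476 0.0786]
0.6 [0.0539 0.0842]
0.65 [0.0605 0.0895]
0.7 [0.0673 0.0944]
0.75 [0.0744 0.099 ]
0.8 [0.0817 0.1033]
0.85 [0.0892 0.1072]
0.9 [0.0969 0.1107]
0.95 [0.1048 0.1138]
```

View pics/14c.png

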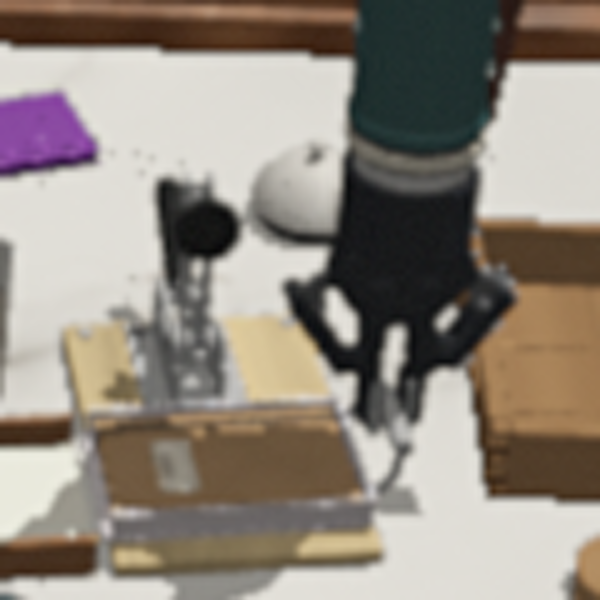

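```bash
python3 -m pendant '[0,-0.0025,-0.008,0,0,0,0, 0,-0.0053,-0.016,0,0,0,0, 0,-0.0086,-0.024,0,0,0,0, 0,-0.0122,-0.0315,0,0,0,0, 0,-0.0162,-0.039,0,0,0,0, 0,-0.0206,-0.046,0,0,0,0, 0,-0.0253,-0.053,0,0,0,0, 0,-0.0304,-0.06,0,0,0,0, 0,-0.0358,-0.0665,0,0,0,0, 0,-0.0415,-0.0725,0,0,0,0]'
python3 - <<'E'
from go import *
st()
im,d=r.get_image('side'); cv2.imwrite('pics/side15.png',im[:,:,::-1])
a=cv2.imread('pics/side15.png')[215:335,280:440]
cv2.imwrite('pics/15c.png',cv2.resize(a,None,fx=5,fy=5,interpolation=cv2.INTER_CUBIC))
E
```

```text
clock: 16.65
eef_pos: [0.462, -0.2279, 0.1198]
ee_rot: [-3.134, -0.219, -0.004]
ft_force: [-3.2, -7.7, -1.1]
gripper_width: 0.121
t 16.65 base [ 0.0004 -0.0474  0.1198] F [-3.23 -7.74 -1.13] g 0.12123997670723591
```

View pics/15c.png

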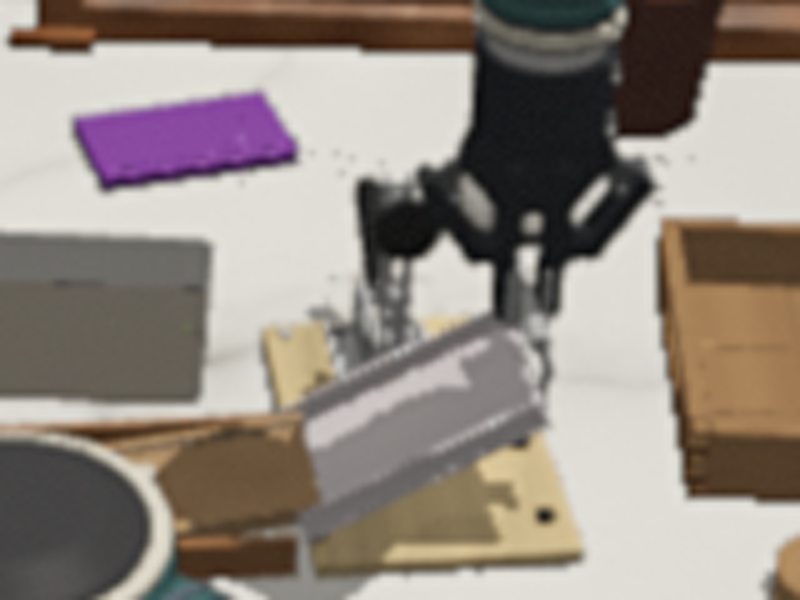

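```bash
python3 -m pendant '[0,-0.006,-0.006,0,0,0,0, 0,-0.0124,-0.0116,0,0,0,0, 0,-0.019,-0.017,0,0,0,0, 0,-0.0258,-0.022,0,0,0,0, 0,-0.033,-0.0265,0,0,0,0, 0,-0.04,-0.0305,0,0,0,0, 0,-0.0475,-0.0345,0,0,0,0, 0,-0.051,-0.036,0,0,0,0, 0,-0.051,-0.036,0,0,0,0, 0,-0.051,-0.036,0,0,0,0]'
python3 - <<'E'
from go import *
st()
for n in ['side','top']:
    im,d=r.get_image(n); cv2.imwrite(f'pics/{n}16.png',im[:,:,::-1]); np.save(f'{n}16.npy',d)
a=cv2.imread('pics/side16.png')[215:335,250:410]
cv2.imwrite('pics/16c.png',cv2.resize(a,None,fx=5,fy=5,interpolation=cv2.INTER_CUBIC))
E
```

```text
clock: 17.7
eef_pos: [0.4539, -0.1779, 0.1587]
ee_rot: [3.131, 0.221, 0.002]
ft_force: [-7.8, -7.6, 7.2]
gripper_width: 0.122
t 17.7 base [-0.0006  0.0033  0.1587] F [-7.84 -7.65  7.24] g 0.12230288488510564
```

View pics/16c.png

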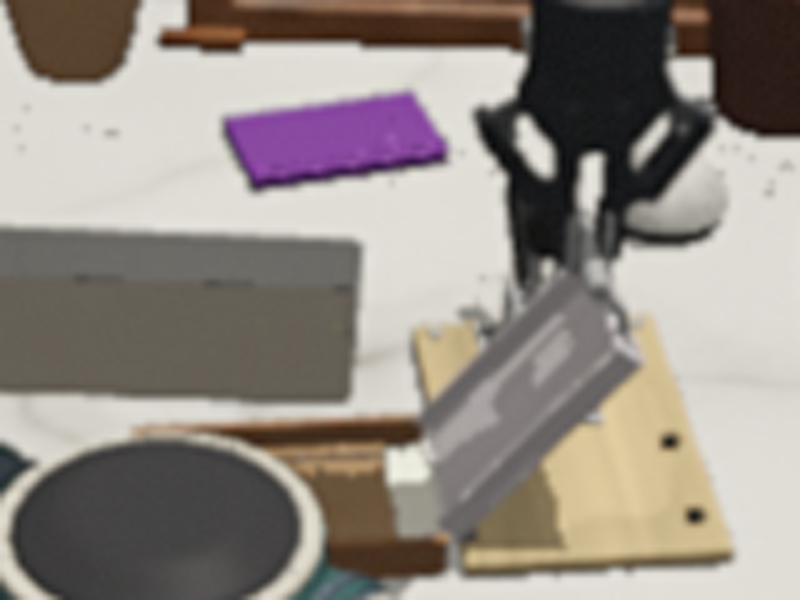

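View pics/top16.png

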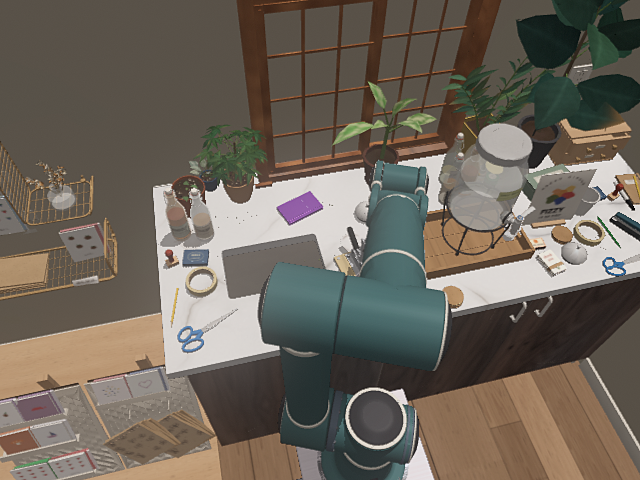

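Run:
```python
from go import *
d=np.load('side16.npy');c=cam('side');im=cv2.imread('pics/side16.png')
hsv=cv2.cvtColor(im,cv2.COLOR_BGR2HSV)
B=[]
for i in range(295,330):
  for j in range(300,345):
    if d[i,j]>0 and hsv[i,j,1]>70:
        b=wb(unproj(c,i,j,d[i,j]))
        if abs(b[0])<.042 and b[1]>.05 and b[2]<.06:B.append(b)
B=np.array(B);print(len(B),np.percentile(B,[2,50,98],axis=0).round(4))
for y in np.arange(.08,.22,.01):
    k=B[(B[:,1]>=y)&(B[:,1]<y+.01)]
    if len(k):print(y.round(2),len(k),np.median(k,axis=0).round(4))
```

```text
288 [[-0.0402  0.1067  0.0129]
 [ 0.0039  0.1287  0.0168]
 [ 0.0389  0.1603  0.0211]]
0.09 1 [0.0415 0.0906 0.0257]
0.1 26 [-0.0092  0.1079  0.0167]
0.11 62 [-0.0002  0.1148  0.0166]
0.12 61 [-0.0059  0.1245  0.0171]
0.13 65 [-0.0052  0.1346  0.0167]
0.14 47 [0.0107 0.1437 0.0168]
0.15 19 [0.0252 0.1544 0.0167]
0.16 7 [0.0294 0.1631 0.0171]
```

```bash
python3 -m pendant '[0,0.009,0.006,0,0,0,0, 0,0.016,0.012,0,0,0,0, 0,0.023,0.017,0,0,0,0, 0,0.03,0.022,0,0,0,0, 0,0.037,0.028,0,0,0,0, 0,0.0435,0.0335,0,0,0,0, 0,0.0495,0.0395,0,0,0,0, 0,0.055,0.0455,0,0,0,0, 0,0.0605,0.052,0,0,0,0, 0,0.0655,0.059,0,0,0,0, 0,0.0705,0.066,0,0,0,0, 0,0.075,0.073,0,0,0,0, 0,0.079,0.081,0,0,0,0, 0,0.083,0.0885,0,0,0,0, 0,0.086,0.0965,0,0,0,0, 0,0.089,0.105,0,0,0,0, 0,0.091,0.11,0,0,0,0, 0,0.091,0.113,0,0,0,0, 0,0.091,0.113,0,0,0,0]'
python3 - <<'E'
from go import *
st()
im,d=r.get_image('side'); cv2.imwrite('pics/side17.png',im[:,:,::-1])
a=cv2.imread('pics/side17.png')[215:335,260:420]
cv2.imwrite('pics/17c.png',cv2.resize(a,None,fx=5,fy=5,interpolation=cv2.INTER_CUBIC))
E
```

```text
clock: 19.7
eef_pos: [0.4681, -0.2677, 0.0469]
ee_rot: [3.133, 0.219, 0.004]
ft_force: [1.7, 3.4, 10.8]
gripper_width: 0.124
t 19.7 base [ 0.0009 -0.0876  0.0469] F [ 1.68  3.43 10.79] g 0.1237162790465852
```

View pics/17c.png

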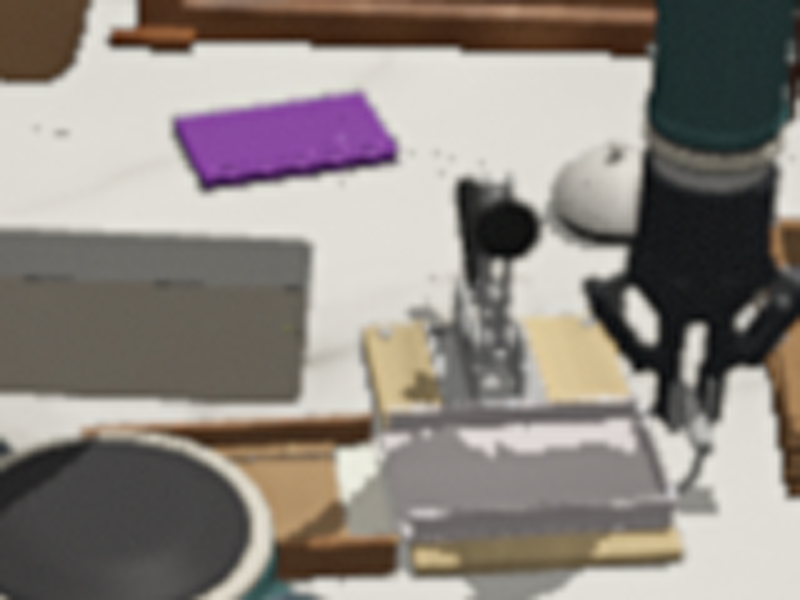

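Bed is flat and the book is in the tray. I'll release the bar (half open only), lift away and do the final check.

```bash
python3 -m pendant '[0,0.002,0,0,0,0,0.35, 0,0.002,0,0,0,0,0.35, 0,0.002,0,0,0,0,0.35, 0,0.002,-0.02,0,0,0,0.35, 0,0.002,-0.05,0,0,0,0.35, 0,0.002,-0.1,0,0,0,0.35, 0,0.002,-0.15,0,0,0,0.35, 0,0.05,-0.2,0,0,0,0.35, 0,0.1,-0.2,0,0,0,0.35, -0.02,0.17,-0.2,0,0,0,0.35, -0.02,0.17,-0.2,0,0,0,0.35, -0.02,0.17,-0.2,0,0,0,0.35]'
python3 - <<'E'
from go import *
st()
for n in ['side','top']:
    im,d=r.get_image(n); cv2.imwrite(f'pics/{n}18.png',im[:,:,::-1]); np.save(f'{n}18.npy',d)
a=cv2.imread('pics/side18.png')[215:335,220:420];b=cv2.imread('pics/top18.png')[200:350,250:450]
cv2.imwrite('pics/18c.png',np.hstack([cv2.resize(x,(400,300),interpolation=cv2.INTER_CUBIC) for x in (a,b)]))
E
```

```text
clock: 20.95
eef_pos: [0.4699, -0.4427, 0.246]
ee_rot: [3.132, 0.213, 0.002]
ft_force: [-0.4, -0.6, -0.2]
gripper_width: 0.351
t 20.95 base [-0.0217 -0.2613  0.246 ] F [-0.39 -0.62 -0.17] g 0.351485001660934
```

View pics/18c.png

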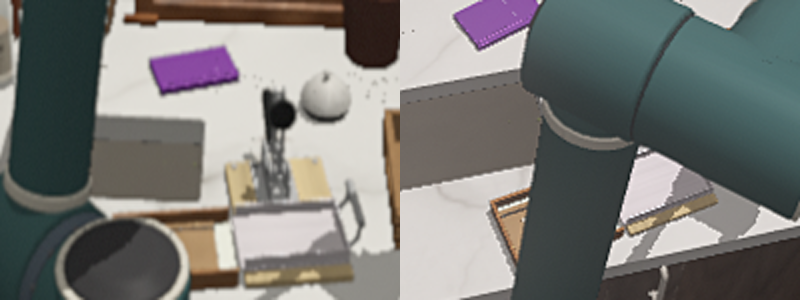

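```bash
python3 - <<'E'
from go import *
for n in ['side','top']:
    d=np.load(f'{n}18.npy');c=cam(n);im=cv2.imread(f'pics/{n}18.png')
    rr,cc=np.mgrid[0:480,0:640]
    p=np.stack([(cc-c['cx'])/c['fx']*d,-(rr-c['cy'])/c['fy']*d,-d],-1);W=p@rot(c['orientation']).T+np.array(c['eye'])
    B=np.stack([*wb((W[...,0],W[...,1],W[...,2]))],-1)
    m=(d>0)&(abs(B[...,0])<.045)&(B[...,1]>.085)&(B[...,1]<.24)&(B[...,2]<.08)
    for y in np.arange(.08,.25,.01):
        k=B[m&(B[...,1]>=y)&(B[...,1]<y+.01)]
        if len(k):print(n,y.round(2),len(k),np.percentile(k[:,2],[5,50,95]).round(4), k[:,0].min().round(3),k[:,0].max().round(3))
E
python3 - <<'E'
import cv2
a=cv2.imread('pics/top18.png')[280:340,280:380];cv2.imwrite('pics/18t.png',cv2.resize(a,None,fx=7,fy=7,interpolation=cv2.INTER_CUBIC))
E
```

```text
side 0.08 30 [0.0022 0.005  0.0095] -0.031 0.045
side 0.09 61 [0.0017 0.0056 0.0095] -0.032 0.044
side 0.1 54 [0.0044 0.0161 0.0204] -0.045 0.045
side 0.11 65 [0.0135 0.0172 0.0206] -0.043 0.044
side 0.12 66 [0.0136 0.0161 0.0194] -0.044 0.038
side 0.13 67 [0.0124 0.0167 0.0205] -0.044 0.042
side 0.14 52 [0.0137 0.0172 0.0211] -0.043 0.042
side 0.15 22 [0.0135 0.0175 0.0232] -0.0 0.045
side 0.16 10 [0.0151 0.0168 0.0266] 0.02 0.044
side 0.17 4 [0.0125 0.0189 0.0278] 0.042 0.045
side 0.18 2 [0.0215 0.0231 0.0247] 0.044 0.045
side 0.19 1 [0.0306 0.0306 0.0306] 0.042 0.042
top 0.19 2 [0.0037 0.0052 0.0067] 0.044 0.045
top 0.2 14 [0.0083 0.0162 0.0225] 0.02 0.045
top 0.21 33 [0.0095 0.0164 0.0207] -0.0 0.045
top 0.22 50 [0.0106 0.0158 0.0198] -0.016 0.045
top 0.23 65 [0.0098 0.017  0.0231] -0.034 0.045
```

View pics/18t.png

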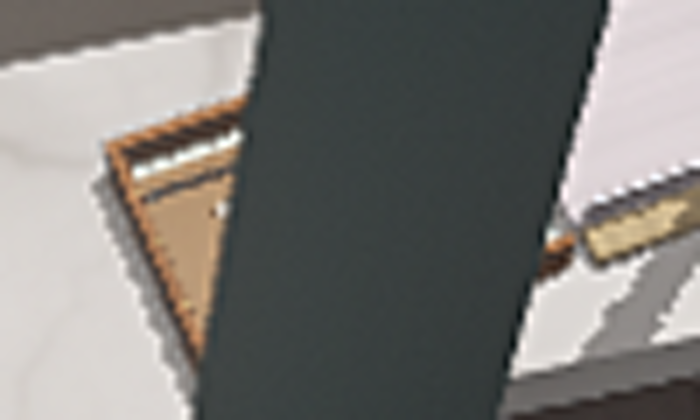

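Both ends of the book are at about z = 17 mm, so it lies flat in the tray. Bed is down, clamp is open and the robot is clear.

Run:
```python
from rig import r
print(r.sign_off())
```

```text
the job is handed in; nothing more can be done
None
```

The job is done as asked and was handed in at about 21 s on the clock; `sign_off()` gave no verdict.

- **Clamp closed:** I pushed the handle over to its closed stop with shut fingers. On the first push the finger rode up to the handle's tip, so I backed off, went in lower and pushed again.
- **Pressing:** The clamp stayed locked with the hand off for about 3.3 s. I saw the pad on the book and the handle leaning about 15° past upright.
- **Clamp opened:** I swung the handle back until it hit its open stop. The last push peaked at about 68 N on the fingers (limit at the wrist: 120 N).
- **Tipping:** I lifted the pull bar to about 0.87 rad and the book slid into the tray. I then lowered the bed flat, let go and moved away.

**Last checks:**
- The book's top measured about 17 mm above the counter at both ends, against 18 mm expected when lying flat, and it is clear of the bed.
- The arm hid the middle of the book in the top view, so only the ends were measured.
- The bed is down, the clamp is open, and the wrist force was near zero.
- My estimated position of the press was about 4–6 mm off to one side compared with the handle and bar, so I corrected for that before grasping.

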